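Line up the salsa pots by size for packing

TASK

Line up the four lidded salsa pots on the dark wooden board for packing, one upright in the middle of each black round mark, in order of size: the smallest next to the green disc, growing step by step to the largest next to the yellow disc. Leave the spice jar, the salt box and the white ramekin standing where they are.

Things in the scene. Friction and masses are not known exactly. Their poses are not given: they have to be found in the camera images.
- pot_small: The smallest of four upright lidded round salsa pots: straight-sided, dark red with a pale rim round the flat red-and-speckled top, diameter 34 mm, height 34 mm, about 40 g, loose on the table. Origin: centre of its underside; z up. Grip it by its round side, from above
- pot_medium: The second smallest of four upright lidded round salsa pots: straight-sided, dark red with a pale rim round the flat red-and-speckled top, diameter 44 mm, height 42 mm, about 70 g, loose on the table. Origin: centre of its underside; z up. Grip it by its round side, from above
- pot_large: The second largest of four upright lidded round salsa pots: straight-sided, dark red with a pale rim round the flat red-and-speckled top, diameter 54 mm, height 50 mm, about 110 g, loose on the table. Origin: centre of its underside; z up. Grip it by its round side, from above
- pot_extra_large: The largest of four upright lidded round salsa pots: straight-sided, dark red with a pale rim round the flat red-and-speckled top, diameter 64 mm, height 58 mm, about 160 g, loose on the table. Origin: centre of its underside; z up. Grip it by its round side, from above
- row_board: Dark wooden board fixed on the table nearest the robot, 84 mm (its x) by 420 mm (its y) and 15 mm thick. Origin: centre of its underside; z up, its y runs along the row. On its flat top are four flush black round marks of 72 mm diameter with a pale centre dot, at y = -127.5, -42.5, +42.5 and +127.5 mm, x = 0
- green_disc: Green disc, 28 mm diameter, 6 mm thick, fixed on the board's top on its centre line, 190 mm from the board's middle, at whichever end the row starts (smallest pot): it may be either end, +y or -y. Origin: centre of its underside (15 mm above the table)
- yellow_disc: Yellow disc of the same size, fixed on the other end of the board, where the row ends (largest pot). Origin: centre of its underside
- spice_jar: Bystander: upright round spice jar, ochre with a black cap, diameter 42 mm, height 62 mm, loose among the pots. Origin: centre of its underside
- salt_box: Bystander: round wooden salt box with lid and a small steel knob, diameter 60 mm, height 56 mm with the knob, loose among the pots. Origin: centre of its underside
- ramekin: Bystander: white ceramic bowl, empty, rim diameter 68 mm, height 36 mm, loose among the pots. Origin: centre of its underside
Mind the look-alikes: they are no part of the job. What is shaped like the pot_small but purple is not meant.

How it is judged (in metres and radians):
At the end, for the whole second after the job is handed in: Each pot stands upright (within 0.1 rad), released and at rest on the board, its centre within 12 mm along and 12 mm across the board of its mark's centre: smallest on the mark next to the green disc, then second smallest, second largest, and the largest on the mark next to the yellow disc (x of pot_small in the frame of row_board between -0.012 and 0.012 m and z of pot_small in the frame of row_board between 0.011 and 0.019 m and angle between each of pot_small, pot_medium, pot_large, pot_extra_large's own z axis and vertical below 0.1 rad and linear speed of each of pot_small, pot_medium, pot_large, pot_extra_large below 0.02 m/s and angular speed of each of pot_small, pot_medium, pot_large, pot_extra_large below 0.2 rad/s and x of pot_medium in the frame of row_board between -0.012 and 0.012 m and z of pot_medium in the frame of row_board between 0.011 and 0.019 m and x of pot_large in the frame of row_board between -0.012 and 0.012 m and z of pot_large in the frame of row_board between 0.011 and 0.019 m and x of pot_extra_large in the frame of row_board between -0.012 and 0.012 m and z of pot_extra_large in the frame of row_board between 0.011 and 0.019 m and ((y of green_disc in the frame of row_board above 0 m and y of pot_small in the frame of row_board between 0.1155 and 0.1395 m and y of pot_medium in the frame of row_board between 0.0305 and 0.0545 m and y of pot_large in the frame of row_board between -0.0545 and -0.0305 m and y of pot_extra_large in the frame of row_board between -0.1395 and -0.1155 m) or (y of green_disc in the frame of row_board below 0 m and y of pot_small in the frame of row_board between -0.1395 and -0.1155 m and y of pot_medium in the frame of row_board between -0.0545 and -0.0305 m and y of pot_large in the frame of row_board between 0.0305 and 0.0545 m and y of pot_extra_large in the frame of row_board between 0.1155 and 0.1395 m))); the robot touches nothing.
It fails at once if the spice jar is shifted by more than 25 mm or tipped (distance of spice_jar from where it was at the start of the episode above 0.025 m or angle between spice_jar's own z axis and vertical above 0.4 rad).
It fails at once if the salt box is shifted by more than 25 mm or tipped (distance of salt_box from where it was at the start of the episode above 0.025 m or angle between salt_box's own z axis and vertical above 0.4 rad).
It fails at once if the ramekin is shifted by more than 25 mm or tipped (distance of ramekin from where it was at the start of the episode above 0.025 m or angle between ramekin's own z axis and vertical above 0.4 rad).
It also fails if it takes over 93 s, if anything falls off the work surface, if the arm or the gripper's body presses on something with over 40 N, if the wrist force passes 120 N, or if a joint passes its speed limit or range.

ROBOT

A 6-joint arm with a two-finger parallel gripper is mounted at the origin on the work surface. World frame = base frame: x ahead of the robot, y to its left, z up, the work surface at z = 0. Lengths are in mm, angles in rad, forces in N, time in s.
With the tool pointing down it reaches from about 275 to 750 mm from the base axis. Payload 10.2 kg.
Tool frame: the origin (TCP) lies at the very end of the fingers, on their centre line; the grasp point (between the pads) lies 19 mm behind it (ctrl.hold_point_z is the distance from the TCP to the grasp point, in mm); z points along the fingers, y is the direction in which the jaws open and shut (so a half turn about z gives the same grasp; the last joint's range is limited). The gripper opens to 85 mm and grips with 20 to 120 N. Pads are 22 mm wide; open, the fingers measure 114 mm over their backs; the gripper's body (76 mm by 85 mm) begins 54 mm behind the grasp point. The pads swing forward as they close: fully open they stand 13 mm farther back than shut.
Start: joints at [1.061, 0.313, 1.498, -0, 1.331, -0.223], TCP at [148.527, 503.558, 231.294] pointing down, gripper open.
Joint ranges: [-2.94, 2.94], [-0.97, 2.17], [0.19, 2.56], [-1.23, 4.37], [0.02, 3.11], [-2.88, 2.88]. Speed limits (rad/s): [2.39, 2.39, 3.01, 3.14, 3.14, 3.14].

INTERFACE

Orientations are given as a unit quaternion [w, x, y, z].
In Python, from rig import readout, cams, workorder, spotter, ctrl gives the robot as it stands.
- The arm moves only by the tool step_arm, never from a script. Its argument "plan" is text: rows parted by semicolons, each of 5 numbers parted by spaces: the shift along the tool's x, y, z in cm, then the turn about the tool's z in degrees, then the opening in per cent of the stroke, from 0 (shut) to 100 (fully open). In form: x y z twist gripper; .... A call has 1 to 10 rows; each row is the pose to reach, as a shift and turn from the pose commanded when the call began, along the tool's axes at that moment; what a row does not reach only later rows make up. A row lasts 1/10 s, in which the tool goes at most 50 mm and 8.59 degrees, less where a joint would pass 70% of its speed; a pose out of reach is approached as far as the arm can. A call with a gripper value outside its range is refused whole. The fingers move at their own pace and stop on an object; "grip_force" is the grip in N (left out, the last holds). Time passes only in rows, so rows that repeat a pose let the fingers close. It gives the time, the measured TCP pose, the force and the opening at its end, in the units of the state.
- readout.sense(): the state, without advancing time (a new reading comes with each control period).
- cams.capture(name): name is "scene" or "top" or "wrist"; returns (picture, depth): 384x512x3 uint8, red, green, blue; 384x512 float32, mm along the optical axis (not along the pixel's ray), 0 where there is no reading.
- cams.camera_info(name): a dict with "vfov" (degrees; the focal length in pixels is half the picture's height over the tangent of half this angle, whatever the lens; pixels are square), "cx", "cy" (the principal point, pixels), "k1" (the pictures are not rectified: a ray, as slopes to the right and down, at radius r is drawn at 1 + k1 r^2 times it, then the intrinsics apply), "rvec" (rotation vector, rad) and "tvec" (3), from world to camera coordinates, as OpenCV has them. Camera axes: x right, y down, z forward; pixel columns grow to the right and rows downward; lengths in mm; the calibration is good to about 2 mm. A picture is of the moment at which its call begins: read the wrist's pose just before it. camera_info takes no time and is no camera call; for the wrist camera it gives the pose at the moment of the call.
- workorder.finish_job(): hands the job in, once; it reports no verdict.
Trained networks look in the newest picture that a camera, given by its name, has taken for a name from the list of things; names that differ only in an ending like _2 or _b are one class to them, and where a whole thing is asked for, a point or a joint stands for the part that bears it (a point fixed in the world has none). Each returns a list of dicts, best first, with "conf" (0 to 1); they miss things now and then, are a little off and sometimes report something else, mostly with a low value. They report only what shows in the picture. A call takes as long as a camera call. They do not tell look-alikes from the thing itself.
- spotter.regions_of(camera, target): "pixels" (384x512 bool, what is visible of it) and "extent" ([centre column, centre row, width, height] in pixels, round what is visible of it).
The state is a dict: "time_s": time; "joints": joint angles; "dq": joint speeds; "tau": joint torques, N m; "eef_pos": TCP position; "ee_rot": TCP orientation; "force": force on the tool from outside, world axes, zero at the start; "wrist_torque": the same for the moment, N m; "grip_width": opening from 0.0 (shut) to 1.0 (fully open).
Only numpy, scipy, OpenCV 4.12 (cv2) and the standard library are available. Lean on these libraries where they do the work, as an engineer would, in place of code of your own. Each camera call takes 0.05 s, during which the arm holds its last target. There are 200 camera calls.

## Working session

There is one attempt and no reset: what is moved stays moved. The work goes in short steps, Python scripts to look and compute and a tool call to move; the robot and the scene stay as the last step left them, time stands still between calls to the robot, and variables do not carry over. Pictures are saved under pics/ and viewed, about 12 in all and at most 16, crops included, and the job is handed in when it is done.

Besides the shell and the picture viewer there is one more tool, called after "Emit:" by a JSON object that holds its "fn" and its "kwargs". step_arm: Moves the arm, as the interface text tells. Its arguments: {"type":"object","properties":{"plan":{"type":"string"},"grip_force":{"type":"number"}},"required":["plan"]}

```bash
mkdir -p pics; cat > h.py <<'E'
import numpy as np, cv2
from rig import readout, cams, workorder, spotter, ctrl
def K(i):
    f=192/np.tan(np.radians(i['vfov'])/2); return np.array([[f,0,i['cx']],[0,f,i['cy']],[0,0,1]])
def world(name,depth,info=None):
    i=info or cams.camera_info(name)
    uv=np.stack(np.meshgrid(np.arange(512.),np.arange(384.)),-1).reshape(-1,1,2)
    n=cv2.undistortPoints(uv,K(i),np.array([i['k1'],0,0,0.]),None).reshape(-1,2) if abs(i['k1'])>0 else None
    if n is None: k=K(i); n=(uv.reshape(-1,2)-[k[0,2],k[1,2]])/k[0,0]
    d=depth.reshape(-1,1); P=np.hstack([n*d,d])
    R=cv2.Rodrigues(np.array(i['rvec'],float))[0]
    W=(P-np.array(i['tvec']).reshape(1,3))@R
    W[d[:,0]==0]=np.nan
    return W.reshape(384,512,3)
def proj(name,pts,info=None):
    i=info or cams.camera_info(name)
    return cv2.projectPoints(np.array(pts,float).reshape(-1,1,3),np.array(i['rvec'],float),np.array(i['tvec'],float),K(i),np.array([i['k1'],0,0,0.]))[0].reshape(-1,2)
def save(n,img,s=1.5): cv2.imwrite('pics/'+n,cv2.resize(img[:,:,::-1],None,fx=s,fy=s,interpolation=cv2.INTER_CUBIC))
E
python3 - <<'E'
from h import *
s=readout.sense();print(s['eef_pos'],s['ee_rot'],s['time_s'],ctrl.hold_point_z)
im,d=cams.capture('top');np.savez('top.npz',im=im,d=d);save('top.png',im)
im2,d2=cams.capture('scene');save('scene.png',im2)
W=world('top',d)
print(cams.camera_info('top'))
for t in ['pot_small','pot_medium','pot_large','pot_extra_large','row_board','green_disc','yellow_disc','spice_jar','salt_box','ramekin']:
    for r in spotter.regions_of('top',t):
        p=W[r['pixels']];p=p[~np.isnan(p[:,0])]
        if len(p)<5: continue
        zt=np.percentile(p[:,2],95);q=p[abs(p[:,2]-zt)<4]
        print(t,round(r['conf'],2),np.round(r['extent']),'ztop %.0f'%zt,'mid',np.round((q.min(0)+q.max(0))/2),'size',np.round(np.ptp(q,axis=0)))
E
```

```text
[148.38362349 503.31409951 230.72699362] [-2.47128834e-04  1.42913340e-01  9.89734983e-01 -6.15471282e-04] 0.0 18.700000000000003
{'vfov': 43.756794798386814, 'cx': 252.05689149269102, 'cy': 196.3341828857738, 'k1': 0.037916695986842816, 'rvec': array([ 2.13359394, -2.12445965,  0.13222731]), 'tvec': array([3.66593545e-01, 5.82769995e+02, 9.72084132e+02])}
pot_small 0.79 [397. 214.  22.  12.] ztop 36 mid [ 549. -304.   35.] size [30. 28.  5.]
pot_small 0.57 [376. 178.  21.  14.] ztop 36 mid [ 628. -263.   35.] size [28. 32.  6.]
pot_small 0.57 [381. 134.  12.  22.] ztop 36 mid [ 725. -284.   35.] size [29. 27.  6.]
pot_small 0.54 [367. 211.  18.  16.] ztop 36 mid [ 554. -239.   35.] size [30. 29.  6.]
pot_medium 0.86 [340. 156.  27.  21.] ztop 44 mid [ 677. -186.   44.] size [38. 38.  8.]
pot_medium 0.51 [301. 177.  22.  30.] ztop 52 mid [626. -97.  51.] size [48. 47.  7.]
pot_large 0.78 [300. 176.  26.  28.] ztop 52 mid [626. -97.  51.] size [48. 47.  7.]
pot_large 0.22 [283. 254. 194.  38.] ztop 18 mid [458. -57.  18.] size [ 87. 419.   8.]
pot_extra_large 0.76 [132. 177.  35.  34.] ztop 60 mid [625. 269.  59.] size [58. 59.  7.]
row_board 0.75 [281. 258. 196.  44.] ztop 18 mid [458. -57.  18.] size [ 87. 419.   8.]
yellow_disc 0.71 [370. 256.  11.  10.] ztop 24 mid [ 460. -247.   23.] size [23. 26.  7.]
yellow_disc 0.39 [132. 178.  30.  33.] ztop 60 mid [625. 269.  60.] size [58. 59.  6.]
spice_jar 0.69 [256. 151.  22.  26.] ztop 64 mid [683.   1.  64.] size [42. 38.  8.]
salt_box 0.64 [171. 155.  30.  27.] ztop 53 mid [671. 180.  53.] size [40. 47.  8.]
ramekin 0.74 [207. 174.  32.  34.] ztop 37 mid [632.  98.  37.] size [65. 64.  7.]
```

View pics/top.png

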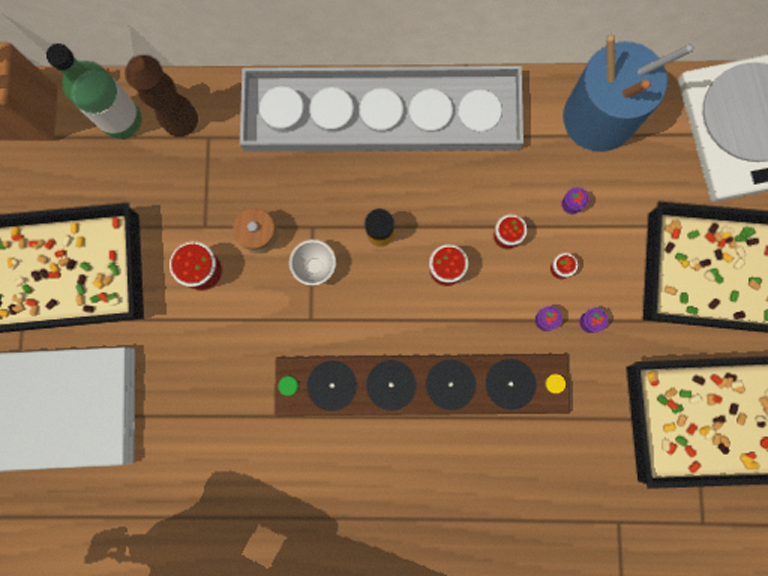

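View pics/scene.png

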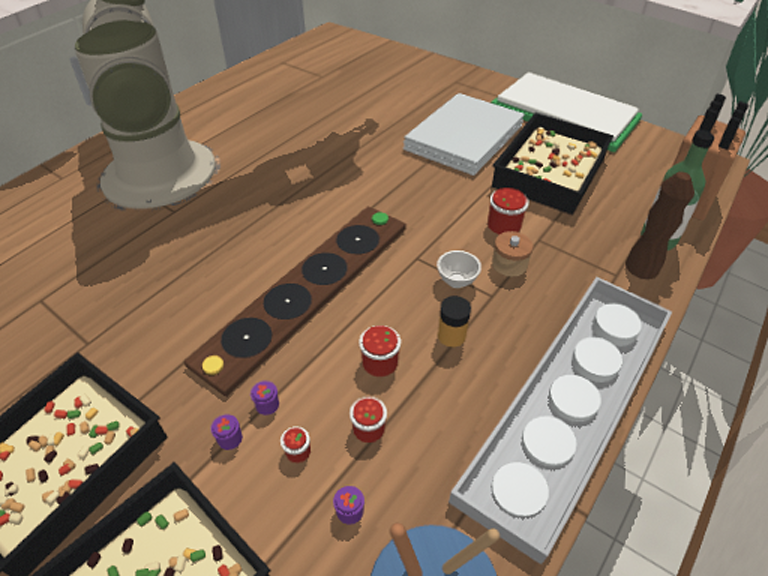

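The top view (768-px picture) shows the green disc at (288,386), so it is at the +y end, and yellow at (555,384). The red pots are XL (194,264), large (449,264), medium (511,230) and small (565,265); the purple look-alikes are at (575,200), (549,318) and (596,320). The scene view agrees. Next I refine the mark centres and the pot rims.

```bash
python3 - <<'E'
from h import *
z=np.load('top.npz');im,d=z['im'],z['d'];W=world('top',d)
g=im.astype(int).sum(2)
for u,v in [(331,385),(391,385),(450,384),(510,384)]:
    u,v=int(u/1.5),int(v/1.5); s=np.s_[v-4:v+5,u-4:u+5]
    m=g[s]>g[s].min()+0.5*np.ptp(g[s]); print('mark',np.round(np.nanmean(W[s][m],0),1))
for n,x,y,h,r in [('xl',625,269,58,32),('large',626,-97,50,27),('med',677,-186,42,22),('small',628,-263,34,17)]:
    m=(np.hypot(W[...,0]-x,W[...,1]-y)<r+8)&(W[...,2]>h-5); p=W[m]
    (c,rr)=cv2.minEnclosingCircle(p[:,:2].astype(np.float32)); print(n,np.round(c,1),round(rr,1),'mean',np.round(p.mean(0),1),'z',np.median(p[:,2]))
m=(abs(W[...,0]-600)<150)&(W[...,1]>300)&(W[...,1]<400)&(W[...,2]>12); p=W[m]; print('tray',np.round(p.min(0)),np.round(p.max(0)))
E
```

```text
mark [456.3  69.6  15.9]
mark [457.2 -14.2  15.5]
mark [ 458.7 -100.1   14.4]
mark [ 460.  -184.7   15.7]
xl [624.9 268.2] 31.8 mean [624.6 267.6  57.3] z 57.373712511081806
large [627.9 -97.2] 27.2 mean [627.3 -97.   49.1] z 49.02085132142747
med [ 678.2 -186.7] 22.3 mean [ 677.8 -187.2   41. ] z 41.058177750987916
small [ 629.1 -263.8] 17.0 mean [ 628.7 -264.2   32.6] z 32.38517779991491
tray [452. 300.  12.] [716. 400.  58.]
```

Emit:
{"fn": "step_arm", "kwargs": {"plan": "-52.36 -9.1 0 73.57 100;-52.36 -9.1 0 73.57 100;-52.36 -9.1 0 73.57 100;-52.36 -9.1 0 73.57 100;-52.36 -9.1 0 73.57 100;-52.36 -9.1 0 73.57 100;-52.36 -9.1 0 73.57 100;-52.36 -9.1 0 73.57 100;-52.36 -9.1 0 73.57 100;-52.36 -9.1 0 73.57 100", "grip_force": 30}}

```text
time_s: 1.6
eef_pos: [598.5, 280.8, 231.3]
ee_rot: [-0.0, 0.708, 0.706, 0.0]
force: [-0.6, 0.8, 0.8]
grip_width: 0.999
```

Emit:
{"fn": "step_arm", "kwargs": {"plan": "-1.28 2.65 4 0 100;-1.28 2.65 8 0 100;-1.28 2.65 12 0 100;-1.28 2.65 12 0 100;-1.28 2.65 12 0 100;-1.28 2.65 12 0 100"}}

```text
time_s: 2.2
eef_pos: [624.4, 269.8, 114.4]
ee_rot: [0.001, 0.707, 0.707, 0.002]
force: [0.0, 0.1, 0.1]
grip_width: 0.998
```

```bash
python3 - <<'E'
from h import *
print(readout.sense()['eef_pos'])
im,d=cams.capture('wrist');save('w1.png',im,1.2)
W=world('wrist',d)
m=(np.hypot(W[...,0]-625,W[...,1]-268)<42)&(abs(W[...,2]-58)<5); p=W[m]
print(len(p),np.round(p.min(0)),np.round(p.max(0)),cv2.minEnclosingCircle(p[:,:2].astype(np.float32)) if len(p) else 0)
E
```

```text
[624.42767056 269.80390645 114.44443584]
5343 [592. 235.  53.] [655. 299.  59.] ((623.2867431640625, 267.0323486328125), 32.077213287353516)
```

View pics/w1.png

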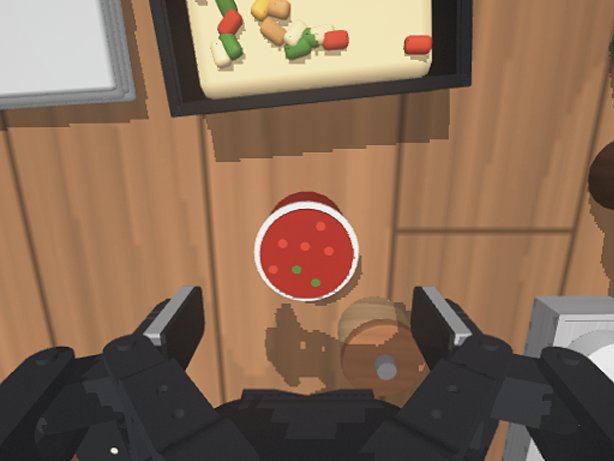

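The wrist view shows the XL pot centred between the open fingers at (306,250), agreeing within 2 mm with the top camera; salt box and tray are clear of the fingers.

Emit:
{"fn": "step_arm", "kwargs": {"plan": "-0.2 0 4 0 100;-0.2 0 8 0 100;-0.2 0 10.2 0 100;-0.2 0 10.2 0 100;-0.2 0 10.2 0 60;-0.2 0 10.2 0 40;-0.2 0 10.2 0 40;-0.2 0 10.2 0 40;-0.2 0 10.2 0 40;-0.2 0 10.2 0 40"}}

```text
time_s: 3.25
eef_pos: [624.8, 267.7, 12.4]
ee_rot: [0.001, 0.707, 0.707, 0.002]
force: [0.3, -0.3, 6.3]
grip_width: 0.743
```

Emit:
{"fn": "step_arm", "kwargs": {"plan": "0 0 -4 0 40;0 0 -8 0 40;0 0 -11 0 40;-4 -1.5 -11 0 40;-8.5 -3.1 -11 0 40;-13 -4.7 -11 0 40;-17.5 -6.4 -11 0 40;-22 -8 -11 0 40;-26.5 -9.7 -11 0 40;-31 -11.3 -11 0 40"}}

```text
time_s: 4.25
eef_pos: [509.6, -44.3, 120.5]
ee_rot: [0.001, 0.707, 0.707, 0.0]
force: [0.5, -0.5, -1.2]
grip_width: 0.739
```

Emit:
{"fn": "step_arm", "kwargs": {"plan": "-4.5 -1.7 0 0 40;-9 -3.3 0 0 40;-12 -4.5 0 0 40;-14.2 -5.2 0 0 40;-14.2 -5.2 0 0 40;-14.2 -5.2 0 0 40"}}

```text
time_s: 4.85
eef_pos: [458.4, -184.9, 120.1]
ee_rot: [0.001, 0.707, 0.707, 0.0]
force: [0.5, -0.4, -2.0]
grip_width: 0.743
```

Emit:
{"fn": "step_arm", "kwargs": {"plan": "0 0.15 3.5 0 40;0 0.15 6.5 0 40;0 0.15 8.5 0 40;0 0.15 9.2 0 40;0 0.15 9.2 0 40;0 0.15 9.2 0 40;0 0.15 9.2 0 85;0 0.15 9.2 0 100;0 0.15 9.2 0 100;0 0.15 9.2 0 100"}}

```text
time_s: 5.85
eef_pos: [459.9, -184.8, 27.5]
ee_rot: [0.0, 0.707, 0.707, 0.0]
force: [0.1, 0.6, 0.8]
grip_width: 0.996
```

Emit:
{"fn": "step_arm", "kwargs": {"plan": "0 0 -2 0 100;0 0 -6 0 100;0 0 -10 0 100;4 5 -10 0 100;8.8 10 -10 0 100;8.8 14 -10 0 100;8.8 16.7 -10 0 100;8.8 16.7 -8 0 100;8.8 16.7 -8 0 100;8.8 16.7 -8 0 100"}}

```text
time_s: 6.85
eef_pos: [626.1, -96.7, 107.2]
ee_rot: [-0.001, 0.707, 0.707, -0.0]
force: [-0.1, -1.1, 1.1]
grip_width: 1.002
```

```bash
cat > look.py <<'E'
from h import *
import sys
# args: x y r h of next pot
x,y,r,h=map(float,sys.argv[1:5])
e=readout.sense()['eef_pos'];print('tcp',np.round(e,1))
im,d=cams.capture('wrist');W=world('wrist',d)
def fit(W,x,y,r,h):
    p=W[(np.hypot(W[...,0]-x,W[...,1]-y)<r+12)&(abs(W[...,2]-h)<5)]
    if len(p)<20: return 'none'
    c,rr=cv2.minEnclosingCircle(p[:,:2].astype(np.float32)); return np.round(c,1),round(rr,1),round(np.median(p[:,2]),1)
print('wrist next',fit(W,x,y,r,h))
im2,d2=cams.capture('top');T=world('top',d2)
print('top next',fit(T,x,y,r,h))
for n,a,b,rr,hh in [('xl',460,-184.7,32,73),('large',458.7,-100,27,65),('med',457.2,-14.2,22,57),('small',456.3,70,17,49)]: print(n,(a,b),fit(T,a,b,rr,hh))
save(sys.argv[5]+'.png',np.hstack([im,im2]),.78)
E
python3 look.py 627.5 -97 27 50 w2
```

```text
tcp [626.1 -96.7 107.2]
wrist next (array([626.2, -97.6]), 27.2, np.float64(49.9))
top next none
xl (460, -184.7) (array([ 462.5, -184. ]), 31.9, np.float64(72.1))
large (458.7, -100) none
med (457.2, -14.2) none
small (456.3, 70) none
```

View pics/w2.png

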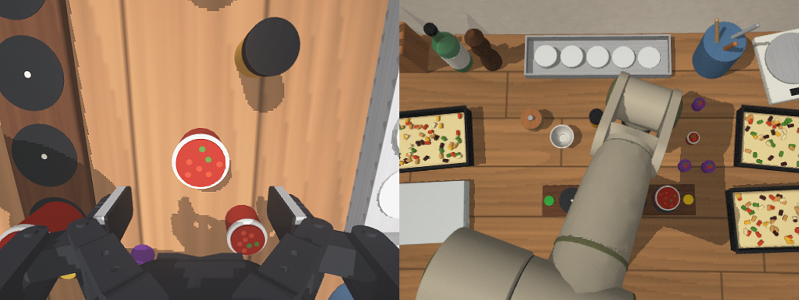

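XL stands on its mark within 3 mm (top view crop at (667,197)). The large pot is centred between the fingers at (201,160) in the wrist half.

Emit:
{"fn": "step_arm", "kwargs": {"plan": "-0.06 0.05 4 0 100;-0.06 0.05 8 0 100;-0.06 0.05 9.5 0 100;-0.06 0.05 9.5 0 100;-0.06 0.05 9.5 0 50;-0.06 0.05 9.5 0 30;-0.06 0.05 9.5 0 30;-0.06 0.05 9.5 0 30;-0.06 0.05 9.5 0 30;-0.06 0.05 9.5 0 30"}}

```text
time_s: 7.95
eef_pos: [628.3, -97.7, 14.7]
ee_rot: [0.002, 0.707, 0.707, 0.001]
force: [-2.1, -0.7, 6.1]
grip_width: 0.621
```

Emit:
{"fn": "step_arm", "kwargs": {"plan": "0 0 -4 0 30;0 0 -8 0 30;0 0 -11 0 30;-0.05 -4 -11 0 30;-0.1 -8.5 -11 0 30;-0.2 -13 -11 0 30;-0.23 -16.8 -11 0 30;-0.23 -16.8 -11 0 30;-0.23 -16.8 -11 0 30"}}

```text
time_s: 8.85
eef_pos: [459.7, -100.0, 123.6]
ee_rot: [0.001, 0.707, 0.707, 0.0]
force: [0.2, 0.5, -1.9]
grip_width: 0.626
```

Emit:
{"fn": "step_arm", "kwargs": {"plan": "0 0 3.5 0 30;0 0 6.5 0 30;0 0 8.5 0 30;0 0 9.3 0 30;0 0 9.3 0 30;0 0 9.3 0 30;0 0 9.3 0 70;0 0 9.3 0 100;0 0 9.3 0 100;0 0 9.3 0 100"}}

```text
time_s: 9.85
eef_pos: [459.4, -99.7, 29.5]
ee_rot: [0.0, 0.707, 0.707, 0.0]
force: [0.7, 0.4, 0.7]
grip_width: 1.004
```

Emit:
{"fn": "step_arm", "kwargs": {"plan": "0 0 -2 0 100;0 0 -6 0 100;0 0 -10 0 100;-2 5 -10 0 100;-4 9 -10 0 100;-6 13 -10 0 100;-8.2 17 -10 0 100;-8.7 21.8 -8 0 100;-8.7 21.8 -8 0 100;-8.7 21.8 -8 0 100"}}

```text
time_s: 10.85
eef_pos: [677.0, -186.3, 107.4]
ee_rot: [-0.001, 0.707, 0.707, -0.001]
force: [-0.5, 0.4, 1.1]
grip_width: 1.0
```

```bash
python3 look.py 678 -187 22 42 w3
```

```text
tcp [ 677.  -186.3  107.4]
wrist next (array([ 676.7, -188.1]), 22.1, np.float64(43.0))
top next none
xl (460, -184.7) (array([ 454.6, -205.4]), 20.4, np.float64(71.0))
large (458.7, -100) none
med (457.2, -14.2) none
small (456.3, 70) none
```

View pics/w3.png

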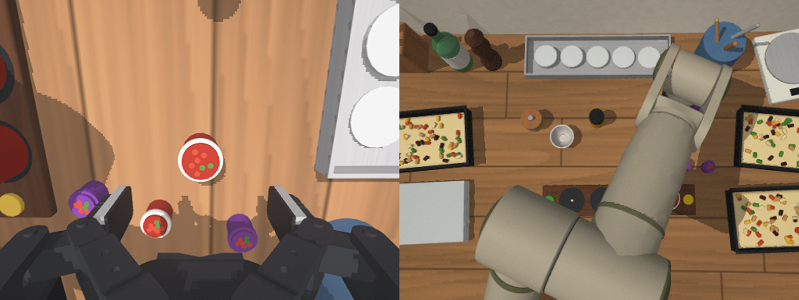

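The medium pot is centred at (201,160); the purple pots and the tray are clear of the fingers.

Emit:
{"fn": "step_arm", "kwargs": {"plan": "-0.15 0.05 4 0 100;-0.15 0.05 8 0 100;-0.15 0.05 9.8 0 100;-0.15 0.05 9.8 0 100;-0.15 0.05 9.8 0 50;-0.15 0.05 9.8 0 20;-0.15 0.05 9.8 0 20;-0.15 0.05 9.8 0 20;-0.15 0.05 9.8 0 20;-0.15 0.05 9.8 0 20"}}

```text
time_s: 11.95
eef_pos: [678.5, -188.5, 13.6]
ee_rot: [0.001, 0.707, 0.707, 0.0]
force: [-1.9, 0.1, 6.9]
grip_width: 0.507
```

Emit:
{"fn": "step_arm", "kwargs": {"plan": "0 0 -4 0 20;0 0 -8 0 20;0 0 -11 0 20;3 -4 -11 0 20;6 -8 -11 0 20;9 -12 -11 0 20;12 -15.5 -11 0 20;15 -19 -11 0 20;17.4 -22.1 -11 0 20;17.4 -22.1 -11 0 20"}}

```text
time_s: 12.95
eef_pos: [453.7, -11.6, 121.9]
ee_rot: [-0.001, 0.706, 0.708, -0.0]
force: [-0.0, -0.3, -0.5]
grip_width: 0.505
```

Emit:
{"fn": "step_arm", "kwargs": {"plan": "0 0 3 0 20;0 0 6 0 20;0 0 7 0 20;0 0 7 0 20;0 0 7 0 20"}}

```text
time_s: 13.45
eef_pos: [457.7, -14.5, 52.4]
ee_rot: [0.001, 0.707, 0.707, 0.0]
force: [-0.0, 0.5, -0.8]
grip_width: 0.504
```

Emit:
{"fn": "step_arm", "kwargs": {"plan": "0 0 1.5 0 20;0 0 2.3 0 20;0 0 2.3 0 20;0 0 2.3 0 20;0 0 2.3 0 60;0 0 2.3 0 100;0 0 2.3 0 100;0 0 2.3 0 100;0 0 -1 0 100;0 0 -5 0 100"}}

```text
time_s: 14.45
eef_pos: [455.8, -13.9, 101.3]
ee_rot: [-0.002, 0.707, 0.707, -0.001]
force: [0.4, 0.2, 0.4]
grip_width: 1.0
```

Emit:
{"fn": "step_arm", "kwargs": {"plan": "0 0 -3 0 100;-4 2.5 -4 0 100;-8.5 5 -4 0 100;-12.7 7.5 -4 0 100;-17 10 -4 0 100;-21 12.5 -4 0 100;-24.8 17 -3 0 100;-24.8 17 -1 0 100;-24.8 17 -1 0 100;-24.8 17 -1 0 100"}}

```text
time_s: 15.45
eef_pos: [626.2, -261.5, 111.2]
ee_rot: [-0.001, 0.707, 0.707, -0.0]
force: [1.1, 0.4, 0.9]
grip_width: 0.999
```

```bash
python3 look.py 629 -264 17 34 w4
```

```text
tcp [ 626.2 -261.5  111.2]
wrist next (array([ 627.5, -265.5]), 17.1, np.float64(34.0))
top next none
xl (460, -184.7) none
large (458.7, -100) (array([462.6, -98.7]), 26.6, np.float64(64.0))
med (457.2, -14.2) (array([458.9, -13.6]), 21.8, np.float64(55.9))
small (456.3, 70) none
```

View pics/w4.png

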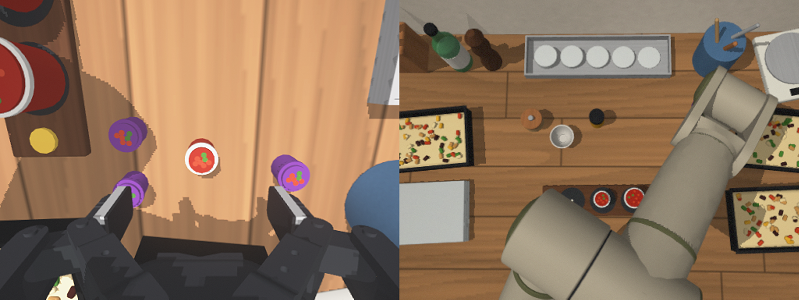

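Large and medium stand on their marks (top half (634,198) and (602,198), within 4 mm). The small red pot is centred at (201,158) between purple neighbours, so I go down with a narrower opening.

Emit:
{"fn": "step_arm", "kwargs": {"plan": "-0.35 0.2 2 0 65;-0.35 0.2 4 0 65;-0.35 0.2 7 0 65;-0.35 0.2 9.5 0 65;-0.35 0.2 10.2 0 65;-0.35 0.2 10.2 0 65;-0.35 0.2 10.2 0 30;-0.35 0.2 10.2 0 10;-0.35 0.2 10.2 0 10;-0.35 0.2 10.2 0 10"}}

```text
time_s: 16.55
eef_pos: [629.6, -266.0, 11.6]
ee_rot: [0.002, 0.707, 0.707, 0.0]
force: [-2.1, 0.8, 7.8]
grip_width: 0.382
```

Emit:
{"fn": "step_arm", "kwargs": {"plan": "0 0 0 0 10;0 0 0 0 10;0 0 0 0 10"}}

```text
time_s: 16.85
eef_pos: [629.6, -266.0, 11.6]
ee_rot: [0.002, 0.707, 0.707, 0.0]
force: [-1.8, 1.2, 7.7]
grip_width: 0.39
```

Emit:
{"fn": "step_arm", "kwargs": {"plan": "0 0 -4 0 10;0 0 -8 0 10;0 0 -11 0 10;4.2 -2.2 -11 0 10;8.4 -4.3 -11 0 10;12.6 -6.5 -11 0 10;16.8 -8.6 -11 0 10;21 -10.8 -11 0 10;25.2 -13 -11 0 10;29.4 -15.1 -11 0 10"}}

```text
time_s: 17.85
eef_pos: [476.8, 29.8, 120.1]
ee_rot: [0.001, 0.707, 0.707, 0.0]
force: [0.4, -0.0, -0.7]
grip_width: 0.382
```

Emit:
{"fn": "step_arm", "kwargs": {"plan": "2 -1 0 0 10;4.2 -2.2 0 0 10;4.2 -2.2 3 0 10;4.2 -2.2 6 0 10;4.2 -2.2 7 0 10;4.2 -2.2 7 0 10;4.2 -2.2 7 0 10"}}

```text
time_s: 18.55
eef_pos: [456.6, 70.2, 50.5]
ee_rot: [0.001, 0.707, 0.707, 0.001]
force: [0.6, -0.9, -0.2]
grip_width: 0.38
```

Emit:
{"fn": "step_arm", "kwargs": {"plan": "0 0 1.5 0 10;0 0 2.35 0 10;0 0 2.35 0 10;0 0 2.35 0 10;0 0 2.35 0 50;0 0 2.35 0 80;0 0 2.35 0 80;0 0 2.35 0 80;0 0 -1 0 80;0 0 -5 0 80"}}

```text
time_s: 19.55
eef_pos: [454.8, 70.4, 99.3]
ee_rot: [-0.001, 0.707, 0.707, -0.001]
force: [0.3, 0.0, -0.1]
grip_width: 0.801
```

Emit:
{"fn": "step_arm", "kwargs": {"plan": "0 0 -5 0 80;5 -3 -10 0 80;10 -6 -12 0 80;15 -9 -12 0 80;20 -12 -12 0 80;25 -12 -12 0 80;30 -12 -12 0 80;30 -12 -12 0 80;30 -12 -12 0 80"}}

```text
time_s: 20.45
eef_pos: [334.3, 374.2, 219.0]
ee_rot: [-0.0, 0.705, 0.709, 0.0]
force: [0.3, -0.9, 0.7]
grip_width: 0.797
```

```bash
python3 look.py 632 98 34 36 w5; python3 - <<'E'
from h import *
im,d=cams.capture('top');save('end.png',im)
T=world('top',d)
g=np.load('top.npz');T0=world('top',g['d'])
for n,x,y,r,zmin in [('jar',683,1,35,50),('salt',671,180,40,40),('ram',632,98,42,28)]:
    print(n,[np.round(q[(np.hypot(q[...,0]-x,q[...,1]-y)<r)&(q[...,2]>zmin)].mean(0),1) for q in (T0,T)])
print(readout.sense()['eef_pos'],readout.sense()['time_s'])
E
```

```text
tcp [334.3 374.2 219. ]
wrist next none
top next (array([631.9,  98.4]), 33.6, np.float64(35.3))
xl (460, -184.7) (array([ 462.6, -184. ]), 31.8, np.float64(71.9))
large (458.7, -100) (array([462. , -99.4]), 26.8, np.float64(64.0))
med (457.2, -14.2) (array([458.9, -13.6]), 21.8, np.float64(55.7))
small (456.3, 70) (array([457.6,  70.2]), 16.4, np.float64(47.7))
jar [array([681.7,   1.1,  61.4]), array([681.9,   1.1,  61.7])]
salt [array([678.7, 184.1,  46.5]), array([678.6, 184.2,  46.3])]
ram [array([634.3,  99.7,  34.5]), array([634.4, 100.4,  34.2])]
[335.71000603 369.97132008 219.05138849] 20.6
```

View pics/end.png

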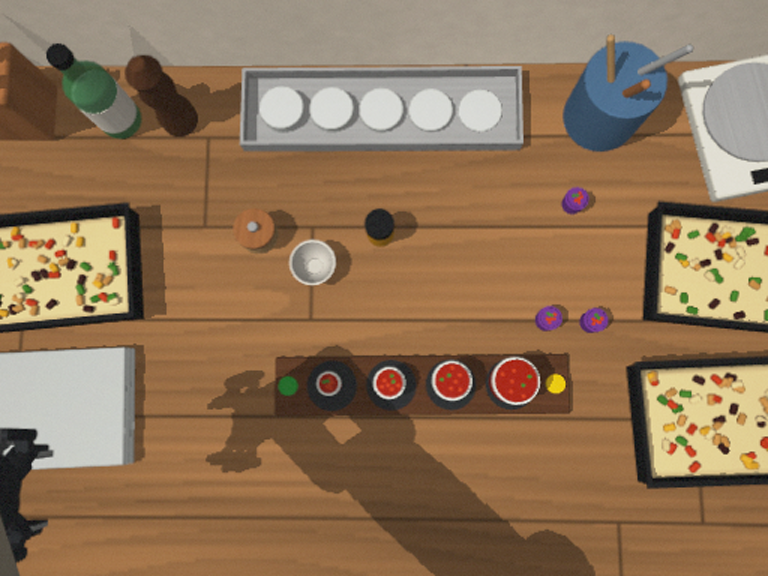

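The four pots stand in order on the marks, at (328,383), (389,383), (452,381) and (516,380). The bystanders have not moved and the arm is clear.

```bash
python3 -c "
from rig import workorder;print(workorder.finish_job())"
```

```text
the job is handed in; nothing more can be done
None
```

I placed the four red pots on the board, one per mark, smallest next to the green disc (+y end) and growing to the largest next to the yellow disc. The job was handed in at about 20.6 s of the 93 s allowed.

- **Pots:** the last top-camera check put each pot within about 4 mm of its mark's centre (limit 12 mm). They looked upright, with tops at the expected heights.
- **Bystanders:** the spice jar, salt box and ramekin moved less than 1 mm between the first and last pictures. The purple look-alikes were not touched.
- **Small disagreement:** the wrist and top cameras differed by 1–2 mm on pot positions, which is within their calibration.
- **Unexplained force:** closing the gripper on the pots gave an upward force of about 6–8 N, and for the last three the tool rose 2–4 mm. I allowed for this when setting them down.

The hand-in reports no verdict, so these checks are the only confirmation; none of them failed.

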